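# Empty the bench balance and hold its recessed calibration button down with the scriber

## Task

The bench balance has to be zero-calibrated, and it only does that with an empty pan. Take the two finished ring castings off the weighing pan and set them down in the grey parts tote without dropping them from a height; then take the scriber, the slimmest and tallest tool in the wooden stand, reach its steel point through the small guard hole in the balance's console and press the recessed calibration button fully down. Finish while holding the button down like this, scriber still in the gripper and nothing touching the pan, and leave the other tools, the weight and the dish where they are.

Things in the scene. Friction and masses are not known exactly. Their poses are not given: they have to be found in the camera images.
- balance: Low white bench balance, fixed, 240 (its x) by 180 (its y) mm, flat console top 60 mm above the bench. Origin: centre of the footprint at bench level; its +x points from the console (display, keys) to the pan, away from the robot.
- pan: Plain square steel weighing pan of the balance, 150 x 150 mm, 4 mm thick, edges along the balance's axes, rigid. Origin: centre of its underside; its upper face is 4 mm above that (70 mm above the bench). Its centre is 45 mm towards +x from the balance's origin.
- cal_hole (a point): Centre of the mouth of the round guard hole in the console, level with the console top (60 mm above the bench), 68 mm towards the balance's -x and 60 mm towards its -y from its origin. Hole straight down, 11 mm in diameter, with a slight chamfer. The black calibration button (9.4 mm across) lies centred in it, its face 12 mm below the mouth. A grey ring surrounds the hole.
- cal_button (a joint): How far the calibration button is pressed, m: 0 up, 0.005 fully down at its stop. Spring return: about 1 N to start, 3.5 N fully down.
- ring_a_center (a point): Centre, half-way up, of one finished brass signet-ring casting (30 g) that lies on its side on the pan: round band of 26 mm outside and 19 mm inside diameter, 12 mm high, with a flat 17 mm wide head that stands out to 16 mm from the centre at the ring's +x. At the start the centre is 76 mm above the bench. Its z is the ring's own axis.
- ring_b_center (a point): The same point of the other casting, which is just like the first.
- tote: Loose grey plastic parts tote, an open box 170 (its x) by 130 (its y) mm, 45 mm high, walls and floor 4 mm thick, 0.3 kg, standing on the bench. Origin: centre of its underside.
- stand: Fixed wooden tool stand, 160 (its x) by 55 mm, 65 mm high, with three upright holes of 8 mm diameter, 62 mm deep, 50 mm apart in a row along its x. Each holds a hand tool that hangs upright by the shoulder of its dark wooden handle. Which tool is in which hole varies. Origin: centre of its underside.
- scriber_grip (a point): On the axis of the scriber's handle, 45 mm above the handle's lower end (and so 110 mm above the bench at the start): the place to grip. The scriber (40 g) is the tall slim one: straight dark wooden handle, 16 mm diameter and 80 mm long, on a steel shaft 5 mm in diameter and 56 mm long that tapers over the last 8 mm to a blunt 2.8 mm tip. Its z points from the tip to the top of the handle.
- scriber_tip (a point): The scriber's steel tip, 101 mm below scriber_grip along the tool's axis. In the stand it is 9 mm above the bench; lift it at least 56 mm to clear the stand.
- graver: Bystander: graver in the stand with a short mushroom-shaped handle, 50 mm long, 32 mm across. Leave alone. Origin: lower end of the handle.
- pusher: Bystander: stone pusher in the stand with a short pear-shaped handle, 60 mm long, 27 mm across. Leave alone. Origin: lower end of the handle.
- weight: Bystander: steel 200 g calibration weight with a knob, 32 mm in diameter, 49 mm high, on the bench. Leave alone. Origin: centre of its underside.
- dish: Bystander: shallow glass dish, 90 mm in diameter, 16 mm high, on the bench. Leave alone. Origin: centre of its underside.

How it is judged (in metres and radians):
On the way:
1. both rings lie in the tote, let go, and the pan is empty (x of ring_a_center in the frame of tote between -0.085 and 0.085 m and y of ring_a_center in the frame of tote between -0.065 and 0.065 m and z of ring_a_center in the frame of tote between 0 and 0.04 m and x of ring_b_center in the frame of tote between -0.085 and 0.085 m and y of ring_b_center in the frame of tote between -0.065 and 0.065 m and z of ring_b_center in the frame of tote between 0 and 0.04 m and contact force between each of ring_a, ring_b and the fingers below 0.05 N and contact force between pan and anything else below 0.1 N), for 0.2 s.
At the end, for the whole second after the job is handed in: Both rings lie let go inside the tote; nothing touches the pan; the scriber, held by the fingers, has its tip in the guard hole (within 6 mm of its axis, over 12 mm deep) and presses the button with more than 1.5 N, at least 4 of its 5 mm down, through the last second (all of step 1 and value of joint cal_button above 0.004 m and contact force between scriber and cal_button above 1.5 N and contact force between scriber and the fingers above 1 N and horizontal distance between scriber_tip and cal_hole below 0.006 m and z of scriber_tip in the frame of cal_hole below -0.012 m); the arm keeps its last pose, push and grip.
It fails at once if the graver, pusher, weight or dish is moved more than 30 mm from where it stood (distance of any of graver, pusher, weight, dish from where it was at the start of the episode above 0.03 m).
It fails at once if the calibration button is pressed while a ring still lies on the pan (value of joint cal_button above 0.002 m and contact force between any of ring_a, ring_b and pan above 0.05 N).
It fails at once if a ring is dropped from a height (in free air, touched by nothing, more than 110 mm above the bench) ((height (world z) of ring_a_center above 0.11 m and contact force between ring_a and anything else below 0.01 N) or (height (world z) of ring_b_center above 0.11 m and contact force between ring_b and anything else below 0.01 N)).
It also fails if it takes over 72 s, if anything falls off the work surface, if the arm or the gripper's body presses on something with over 40 N, if the wrist force passes 120 N, or if a joint passes its speed limit or range.

## Robot

A 7-joint arm with a two-finger parallel gripper is mounted at the origin on the work surface. World frame = base frame: x ahead of the robot, y to its left, z up, the work surface at z = 0. Lengths are in mm, angles in rad, forces in N, time in s.
With the tool pointing down it reaches from about 425 to 875 mm from the base axis. Payload 9.9 kg.
Tool frame: the origin (TCP) lies at the very end of the fingers, on their centre line; the grasp point (between the pads) lies 19 mm behind it; z points along the fingers, y is the direction in which the jaws open and shut (so a half turn about z gives the same grasp; the last joint's range is limited). The gripper opens to 85 mm and grips with 20 to 120 N. Pads are 22 mm wide; open, the fingers measure 114 mm over their backs; the gripper's body (76 mm by 85 mm) begins 54 mm behind the grasp point. The pads swing forward as they close: fully open they stand 13 mm farther back than shut.
Start: joints at [1.028, 0.576, 0.025, 1.437, -0.015, 1.129, -0.057], TCP at [298.944, -605.196, 231.289] pointing down, gripper open.
Joint ranges: [-2.76, 2.76], [-0.34, 2.15], [-1.52, 1.57], [0.19, 2.46], [-1.09, 4.23], [0.17, 1.99], [-2.82, 2.82]. Speed limits (rad/s): [2.22, 2.22, 3.01, 3.01, 3.14, 3.14, 3.14].

## Interface

Orientations are given as a unit quaternion [w, x, y, z].
In Python, from rig import arm, optics gives the robot as it stands. The module is installed in compiled form; this text tells all that it offers.
- The arm moves only by the tool move_arm, never from a script. Its argument "moves" is a list of rows, each a list of 7 numbers: the shift along the tool's x, y, z each as a share of 0.03 m, from -1 to 1, then the turn, a rotation vector about the tool's x, y, z each as a share of 0.12 rad, from -1 to 1, then the opening, from 0 (shut) to 1 (fully open). In form: [[tx, ty, tz, wx, wy, wz, grip], ...]. A call has 1 to 20 rows; each row shifts and turns the commanded pose from where the row before left it, along the tool's axes as they then stand; what a row does not reach is not made up. A row lasts 1/10 s, in which the tool goes at most 50 mm and 8.59 degrees, less where a joint would pass 70% of its speed; a pose out of reach is approached as far as the arm can. A call with a number of a shift or a turn outside -1 to 1 is refused whole. A call with a gripper value outside its range is refused whole. The fingers move at their own pace and stop on an object; "newtons" is the grip in N (left out, the last holds). Time passes only in rows, so rows that do not move let the fingers close. It gives the time, the measured TCP pose, the force and the opening at its end, in the units of the state.
- arm.get_obs(): the state, without advancing time (a new reading comes with each control period).
- optics.read_camera(name): name is "scene" or "top" or "wrist"; returns a dict with "img" (480x640x3 uint8, blue, green, red), "fx", "fy", "cx", "cy" (pixels), "T" (4x4, takes a point from camera to world coordinates); the wrist camera has in their place "tool_from_camera" (4x4, takes a point from camera to tool coordinates, whose origin is the TCP and whose axes are the flange's). Camera axes: x right, y down, z forward; pixel columns grow to the right and rows downward; lengths in mm; the calibration is good to about 2 mm. A picture is of the moment at which its call begins: read the wrist's pose just before it. There is no depth.
- arm.close_job(): hands the job in, once; it reports no verdict.
The state is a dict: "t": time; "q": joint angles; "joint_velocities": joint speeds; "joint_torque": joint torques, N m; "tcp_pos": TCP position; "ee_rot": TCP orientation; "contact_force": force on the tool from outside, world axes, zero at the start; "wrist_torque": the same for the moment, N m; "grip_width": opening from 0.0 (shut) to 1.0 (fully open).
Only numpy, scipy, OpenCV 4.12 (cv2) and the standard library are available. Lean on these libraries where they do the work, as an engineer would, in place of code of your own. Each camera call takes 0.05 s, during which the arm holds its last target. There are 200 camera calls.

## Working session

There is one attempt and no reset: what is moved stays moved. The work goes in short steps, Python scripts to look and compute and a tool call to move; the robot and the scene stay as the last step left them, time stands still between calls to the robot, and variables do not carry over. Pictures are saved under pics/ and viewed, about 8 in all and at most 12, crops included, and the job is handed in when it is done.

Besides the shell and the picture viewer there is one more tool, called after ">>>" as name([rows], argument=value, ...), one row to a line, values as JSON. move_arm: Moves the arm, as the interface text tells. Shift numbers are shares of 0.03 m and turn numbers shares of 0.12 rad, none past 1 either way. Its arguments: {"type":"object","properties":{"moves":{"type":"array","items":{"type":"array","items":{"type":"number","minimum":-1,"maximum":1}}},"newtons":{"type":"number"}},"required":["moves"]}

```bash
mkdir -p pics
cat > h.py <<'E'
import numpy as np, cv2
from rig import arm, optics
from scipy.spatial.transform import Rotation as R
def Rq(q): return R.from_quat([q[1],q[2],q[3],q[0]])
def shot(name,fn,crop=None,s=1):
    o=arm.get_obs(); c=optics.read_camera(name); im=c["img"]
    if name=="wrist":
        T=np.eye(4);T[:3,:3]=Rq(o["ee_rot"]).as_matrix();T[:3,3]=o["tcp_pos"]; c["T"]=T@c["tool_from_camera"]
    np.savez("pics/"+fn+".npz",T=c["T"],K=[c["fx"],c["fy"],c["cx"],c["cy"]]); cv2.imwrite("pics/"+fn+"_raw.png",im)
    if crop: x0,y0,x1,y1=crop; im=im[y0:y1,x0:x1]
    cv2.imwrite("pics/"+fn+".png",cv2.resize(im,None,fx=s,fy=s,interpolation=cv2.INTER_CUBIC)); return c
def px(fn,u,v,z):
    d=np.load("pics/"+fn+".npz"); T=d["T"];fx,fy,cx,cy=d["K"]
    r=T[:3,:3]@np.array([(u-cx)/fx,(v-cy)/fy,1]); p=T[:3,3]; return (p+r*(z-p[2])/r[2]).round(1)
def proj(fn,P):
    d=np.load("pics/"+fn+".npz"); T=d["T"];fx,fy,cx,cy=d["K"]
    q=T[:3,:3].T@(np.array(P)-T[:3,3]); return np.array([fx*q[0]/q[2]+cx,fy*q[1]/q[2]+cy]).round(1)
E
python3 - <<'E'
from h import *
o=arm.get_obs(); print(o)
for n in("top","scene"):
    c=shot(n,n+"0"); print(n,c["fx"],c["T"].round(3).tolist())
c=shot("wrist","w0"); print(c["tool_from_camera"].round(3).tolist(),c["fx"])
E
```

```text
{'t': 0.0, 'q': array([ 1.02821844,  0.57653702,  0.0248239 ,  1.43787391, -0.0150096 ,
        1.12897512, -0.0564994 ]), 'joint_velocities': array([ 8.44269004e-04, -6.45457064e-05, -1.34500822e-03, -8.68812097e-04,
        1.16969752e-03, -5.57741204e-04,  2.51345929e-04]), 'joint_torque': array([-5.63013200e-04, -7.65786338e+01,  2.24965073e+00, -2.85979629e+01,
        1.51113787e-02,  1.26250923e-02,  9.62771622e-06]), 'tcp_pos': array([ 298.75633862, -604.80813689,  230.45091718]), 'ee_rot': array([-7.75653430e-04,  9.73799749e-01,  2.27405806e-01, -2.14082205e-04]), 'contact_force': array([-0.28003471,  0.10159072, -0.33930134]), 'wrist_torque': array([ 2.24724785e-05, -4.23933362e-02, -1.52083043e-02]), 'grip_width': 1.0006861522352732}
top 447.4873382689502 [[-0.007, -0.985, 0.17, 361.134], [-1.0, 0.003, -0.022, 15.48], [0.021, -0.17, -0.985, 1146.632], [0.0, 0.0, 0.0, 1.0]]
scene 479.12863486352 [[-0.204, 0.755, -0.624, 1141.976], [0.979, 0.16, -0.126, 119.602], [0.004, -0.636, -0.771, 801.352], [0.0, 0.0, 0.0, 1.0]]
[[0.001, -0.956, -0.293, 74.457], [1.0, 0.001, 0.0, 0.199], [0.0, -0.293, 0.956, -142.514], [0.0, 0.0, 0.0, 1.0]] 358.3134239505322
```

View pics/top0.png

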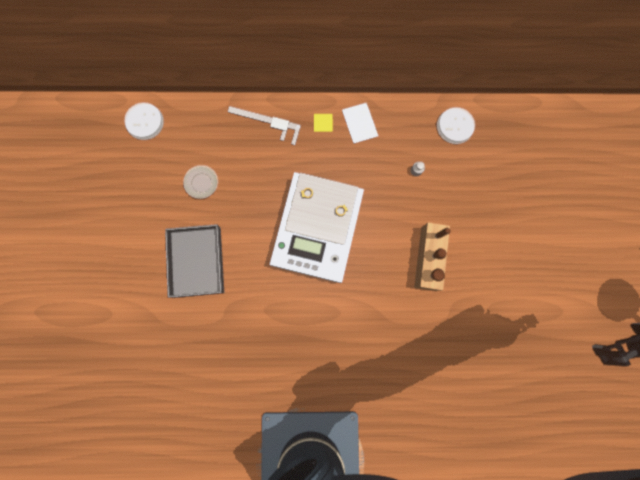

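View pics/scene0.png

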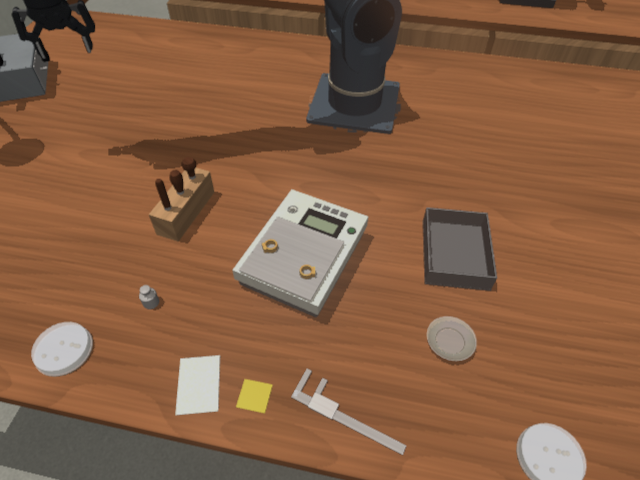

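Run:
```python
from h import *
im=cv2.imread("pics/top0_raw.png")
a=cv2.resize(im[168:288,262:372],None,fx=5,fy=5,interpolation=cv2.INTER_CUBIC)
b=cv2.resize(im[215:300,410:460],None,fx=4,fy=4,interpolation=cv2.INTER_CUBIC)
b=cv2.copyMakeBorder(b,0,600-b.shape[0],0,0,cv2.BORDER_CONSTANT)
cv2.imwrite("pics/m.png",np.hstack([a,b]))
for n,u,v,z in [("c1",295,173,60),("c2",362,186,60),("c3",342,282,60),("c4",270,267,60),("ra",306,193,76),("rb",341,211,76),("hole",335,258,60),
 ("t1",165,228,45),("t2",219,226,45),("t3",223,294,45),("t4",169,298,45),("scr top",446,232,145),("s1",428,223,65),("s2",449,225,65),("s3",443,290,65),("s4",419,288,65),("dish",201,182,10),("weight",418,168,25)]: print(n,px("top0",u,v,z))
```

```text
c1 [700.6  34.3  60. ]
c2 [ 666.6 -134.1   60. ]
c3 [426.4 -79.4  60. ]
c4 [463.6  95.   60. ]
ra [644.4   7.   76. ]
rb [598.8 -78.7  76. ]
hole [484.9 -63.3  60. ]
t1 [563.4 357.5  45. ]
t2 [568. 224.  45.]
t3 [399.9 209.5  45. ]
t4 [391.1 339.4  45. ]
scr top [ 533.8 -312.3  145. ]
s1 [ 570.4 -294.9   65. ]
s2 [ 565.2 -346.9   65. ]
s3 [ 405.5 -322.9   65. ]
s4 [ 410.6 -264.9   65. ]
dish [691.8 280.9  10. ]
weight [ 725.1 -287.5   25. ]
```

View pics/m.png

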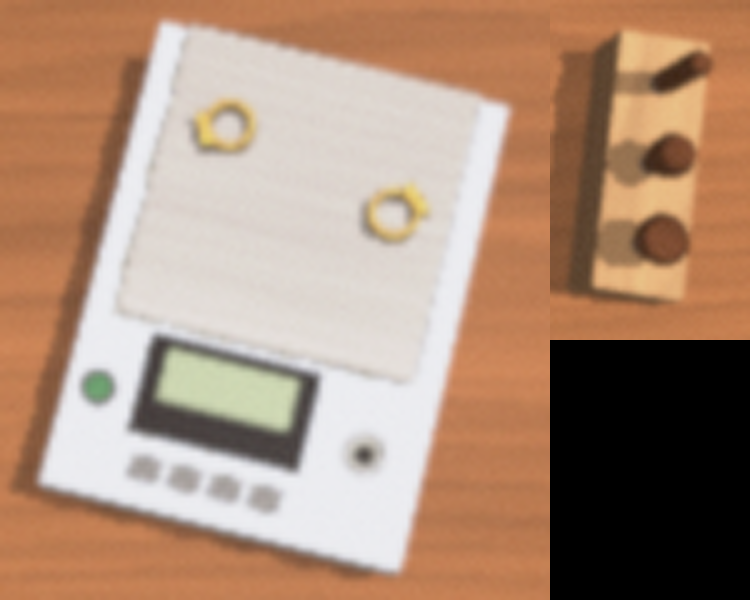

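Ring A is around px (308,193) with its head to the left. Ring B is around (340,211) with its head to the right and up. The guard hole is at (335,259), and the scriber is in the stand's top hole at about (446,232). I'll turn the tool first.

>>> move_arm([
  [0, 0, 0, 0, 0, -1, 0.5],
  [0, 0, 0, 0, 0, -1, 0.5],
  [0, 0, 0, 0, 0, -1, 0.5],
  [0, 0, 0, 0, 0, -1, 0.5],
  [0, 0, 0, 0, 0, -1, 0.5],
  [0, 0, 0, 0, 0, -1, 0.5],
  [0, 0, 0, 0, 0, -1, 0.5],
  [0, 0, 0, 0, 0, -1, 0.5],
  [0, 0, 0, 0, 0, -1, 0.5],
  [0, 0, 0, 0, 0, -1, 0.5],
  [0, 0, 0, 0, 0, -1, 0.5],
  [0, 0, 0, 0, 0, -1, 0.5],
  [0, 0, 0, 0, 0, 0, 0.5],
], newtons=40)

```text
t: 1.45
tcp_pos: [298.6, -605.2, 230.9]
ee_rot: [-0.0, 0.581, 0.814, 0.0]
contact_force: [1.0, 0.3, -0.1]
grip_width: 0.499
```

```bash
cat >> h.py <<'E'
def go(P):
    o=arm.get_obs(); M=Rq(o["ee_rot"]).as_matrix(); d=M.T@(np.array(P)-o["tcp_pos"])
    print("tcp",o["tcp_pos"].round(1),"head",np.degrees(np.arctan2(M[1,0],M[0,0])).round(1),"tilt",np.degrees(M[:2,2]).round(2),"F",o["contact_force"].round(1),"g",round(o["grip_width"],3),"t",round(o["t"],2),"q7",o["q"][6].round(2))
    print("units",(d/30).round(2))
E
python3 - <<'E'
from h import *
go([620,-35,190])
c=lambda x,y:((x+.5)/5-.5+262,(y+.5)/5-.5+168)
print(px("top0",*c(231,125),82),px("top0",*c(391,214),82),px("top0",*c(364,455),60))
E
```

```text
tcp [ 298.6 -605.2  230.9] head 108.9 tilt [-0.01  0.04] F [ 1.   0.3 -0.1] g 0.499 t 1.45 q7 1.19
units [14.51 16.29  1.37]
[643.8   2.6  82. ] [599.  -75.2  82. ] [483.4 -61.8  60. ]
```

>>> move_arm([
  [0.85, 0.96, 0.08, 0, 0, 0, 0.5],
  [0.85, 0.96, 0.08, 0, 0, 0, 0.5],
  [0.85, 0.96, 0.08, 0, 0, 0, 0.5],
  [0.85, 0.96, 0.08, 0, 0, 0, 0.5],
  [0.85, 0.96, 0.08, 0, 0, 0, 0.5],
  [0.85, 0.96, 0.08, 0, 0, 0, 0.5],
  [0.85, 0.96, 0.08, 0, 0, 0, 0.5],
  [0.85, 0.96, 0.08, 0, 0, 0, 0.5],
  [0.85, 0.96, 0.08, 0, 0, 0, 0.5],
  [0.85, 0.96, 0.08, 0, 0, 0, 0.5],
  [0.85, 0.96, 0.08, 0, 0, 0, 0.5],
  [0.85, 0.96, 0.08, 0, 0, 0, 0.5],
  [0.85, 0.96, 0.08, 0, 0, 0, 0.5],
  [0.85, 0.96, 0.08, 0, 0, 0, 0.5],
  [0.85, 0.96, 0.08, 0, 0, 0, 0.5],
  [0.85, 0.96, 0.08, 0, 0, 0, 0.5],
  [0.85, 0.96, 0.08, 0, 0, 0, 0.5],
  [0, 0, 0, 0, 0, 0, 0.5],
  [0, 0, 0, 0, 0, 0, 0.5],
  [0, 0, 0, 0, 0, 0, 0.5],
])

```text
t: 3.45
tcp_pos: [622.3, -38.3, 190.3]
ee_rot: [-0.0, 0.583, 0.812, -0.001]
contact_force: [-0.0, -0.0, -0.5]
grip_width: 0.499
```

Run:
```python
from h import *
go([620,-35,190]); shot("wrist","w1")
```

```text
tcp [622.3 -38.3 190.3] head 108.6 tilt [-0.04 -0.05] F [-0.  -0.  -0.5] g 0.499 t 3.45 q7 0.08
units [ 0.13 -0.04  0.01]
```

View pics/w1.png

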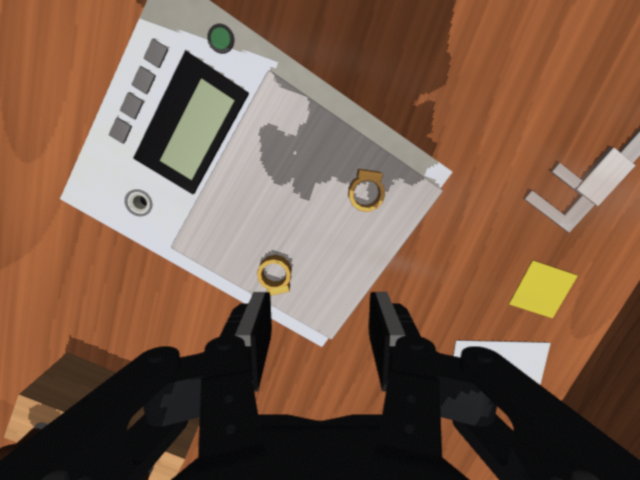

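Both rings are visible: A at about (366,191) with its head upward, B at about (275,273) with its head downward. The hole is at (138,202). Next I'll take a crop to refine these.

Run:
```python
from h import *
im=cv2.imread("pics/w1_raw.png")
f=lambda x0,y0:cv2.resize(im[y0:y0+60,x0:x0+60],None,fx=6,fy=6,interpolation=cv2.INTER_CUBIC)
cv2.imwrite("pics/m2.png",np.hstack([f(336,162),f(245,242)]))
for n,u,v,z in[("A",366,190,82),("B",274,271,82),("hole",138.5,202,60)]: print(n,px("w1",u,v,z))
print(proj("w1",[643.8,2.6,82]),proj("w1",[599,-75.2,82]))
```

```text
A [641.5   5.6  82. ]
B [597.7 -73.5  82. ]
hole [482.5 -61.5  60. ]
[367.6 195.1] [275.  273.5]
```

View pics/m2.png

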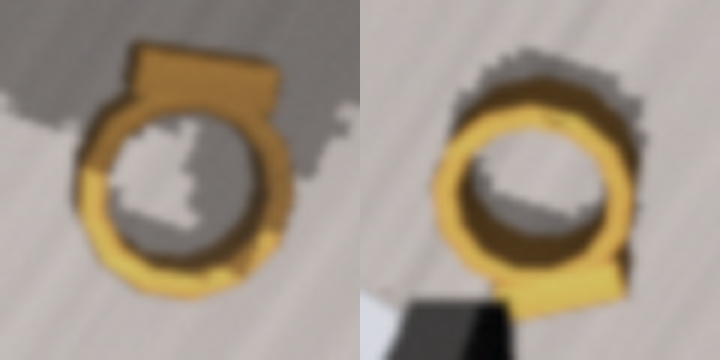

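Run:
```python
from h import *
A=px("w1",367.3,194.1,82);B=px("w1",273.8,274,82);print(A,B)
go([643.7,3.1,100])
```

```text
[643.4   3.2  82. ] [598.3 -75.9  82. ]
tcp [622.3 -38.7 190.4] head 108.6 tilt [-0.03 -0.05] F [0.  0.4 0.4] g 0.5 t 3.5 q7 0.08
units [1.09 1.12 3.01]
```

>>> move_arm([
  [0.55, 0.56, 0, 0, 0, 0, 0.5],
  [0.54, 0.56, 0, 0, 0, 0, 0.5],
  [0, 0, 1, 0, 0, 0, 0.5],
  [0, 0, 1, 0, 0, 0, 0.5],
  [0, 0, 1, 0, 0, 0, 0.5],
  [0, 0, 0, 0, 0, 0, 0.5],
  [0, 0, 0.45, 0, 0, 0, 0.5],
  [0, 0, 0.45, 0, 0, 0, 0.5],
  [0, 0, 0, 0, 0, 0, 0.5],
  [0, 0, 0, 0, 0, 0, 0.5],
])

```text
t: 4.5
tcp_pos: [644.2, 4.7, 73.8]
ee_rot: [0.0, 0.582, 0.813, 0.0]
contact_force: [-0.6, -0.3, -0.3]
grip_width: 0.499
```

Run:
```python
from h import *
go([643.7,3.1,73]); shot("wrist","w2",(240,180,440,330),4)
```

```text
tcp [644.2   4.7  73.8] head 108.8 tilt [0.02 0.  ] F [-0.6 -0.3 -0.3] g 0.499 t 4.5 q7 -0.05
units [-0.04 -0.03  0.03]
```

View pics/w2.png

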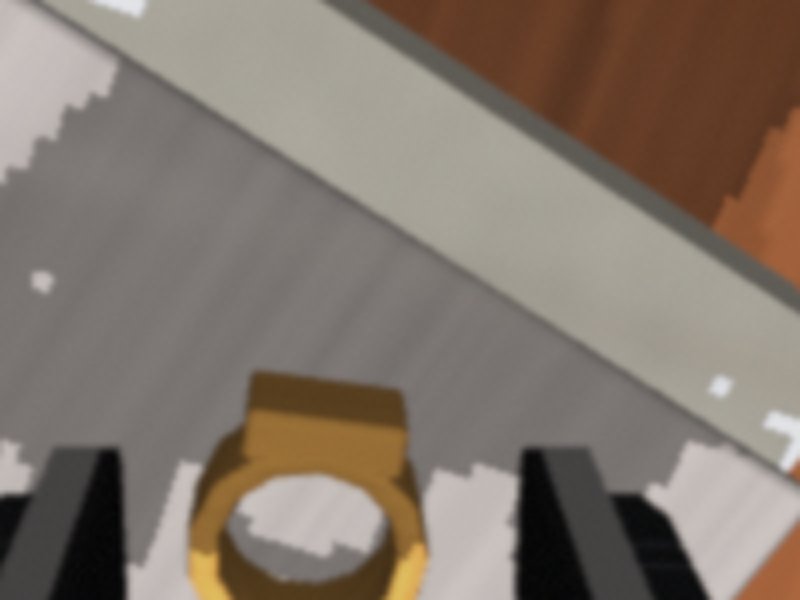

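Ring A sits centred between the jaws. I'll lower slightly, close and lift.

>>> move_arm([
  [-0.03, -0.02, 0.08, 0, 0, 0, 0.35],
  [0, 0, 0, 0, 0, 0, 0.25],
  [0, 0, 0, 0, 0, 0, 0],
  [0, 0, 0, 0, 0, 0, 0],
  [0, 0, 0, 0, 0, 0, 0],
  [0, 0, 0, 0, 0, 0, 0],
  [0, 0, 0, 0, 0, 0, 0],
], newtons=40)

```text
t: 5.25
tcp_pos: [644.2, 3.6, 71.7]
ee_rot: [0.0, 0.582, 0.813, 0.0]
contact_force: [0.0, -1.1, 5.7]
grip_width: 0.277
```

>>> move_arm([
  [0, 0, -0.3, 0, 0, 0, 0],
  [0, 0, -0.4, 0, 0, 0, 0],
  [0, 0, -0.4, 0, 0, 0, 0],
  [0, 0, 0, 0, 0, 0, 0],
])

```text
t: 5.65
tcp_pos: [645.1, 3.8, 106.5]
ee_rot: [0.001, 0.582, 0.813, 0.001]
contact_force: [-0.1, 0.2, 0.6]
grip_width: 0.276
```

Run:
```python
from h import *
go([515,285,105]); shot("wrist","w3",(240,230,400,330),4)
```

```text
tcp [645.1   3.8 106.5] head 108.8 tilt [0.2  0.02] F [-0.1  0.2  0.6] g 0.276 t 5.65 q7 -0.03
units [10.27 -1.09  0.04]
```

View pics/w3.png

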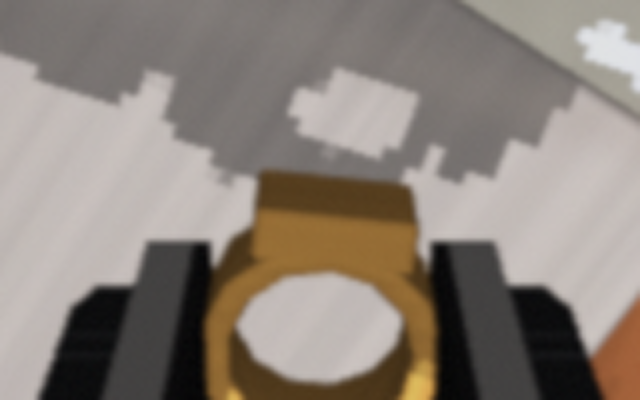

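Ring A is held level between the pads. Next I carry it low to the tote.

>>> move_arm([
  [0.5, -0.05, 0, 0, 0, 0, 0],
  [0.9, -0.1, 0, 0, 0, 0, 0],
  [0.9, -0.1, 0, 0, 0, 0, 0],
  [0.9, -0.1, 0, 0, 0, 0, 0],
  [0.9, -0.1, 0, 0, 0, 0, 0],
  [0.9, -0.1, 0, 0, 0, 0, 0],
  [0.9, -0.1, 0, 0, 0, 0, 0],
  [0.9, -0.1, 0, 0, 0, 0, 0],
  [0.9, -0.1, 0, 0, 0, 0, 0],
  [0.9, -0.1, 0, 0, 0, 0, 0],
  [0.9, -0.15, 0, 0, 0, 0, 0],
  [0.77, -0.15, 0, 0, 0, 0, 0],
  [0, 0, 0, 0, 0, 0, 0],
  [0, 0, 0, 0, 0, 0, 0],
])

```text
t: 7.1
tcp_pos: [507.8, 284.0, 103.7]
ee_rot: [-0.0, 0.581, 0.814, -0.0]
contact_force: [-0.4, -1.4, -0.2]
grip_width: 0.273
```

Run:
```python
from h import *
go([511,285,7.5]); shot("wrist","w4")
```

```text
tcp [507.8 284.  103.7] head 108.9 tilt [-0.05 -0.02] F [-0.4 -1.4 -0.2] g 0.273 t 7.1 q7 -0.54
units [-0.    0.11  3.21]
```

View pics/w4.png

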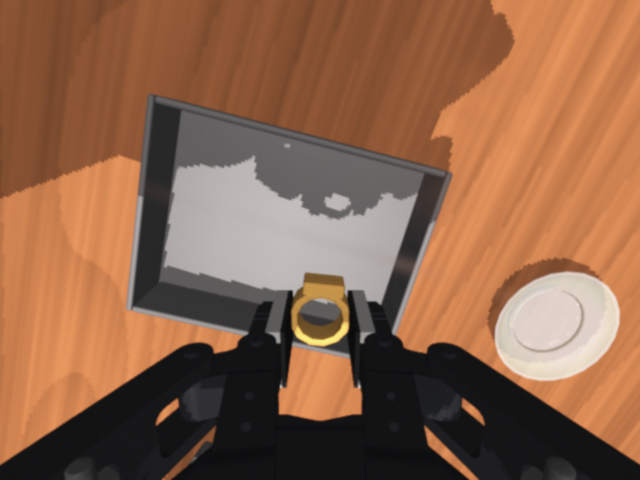

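The tote is under the gripper, with rim corners at px (152,96), (450,174), (129,308). I'll get its pose from these.

Run:
```python
from h import *
a,b,c=[px("w4",u,v,45) for u,v in((152,96),(450,174),(129,308))]
print(a,b,c,np.linalg.norm(a-b),np.linalg.norm(a-c),"centre",(b+c)/2, "yaw",np.degrees(np.arctan2(*(b-a)[1::-1])))
```

```text
[394.8 342.9  45. ] [559.1 356.7  45. ] [405.2 216.6  45. ] 164.87853104634334 126.72746347970512 centre [482.15 286.65  45.  ] yaw 4.801157809756232
```

>>> move_arm([
  [0, 0, 0.6, 0, 0, 0, 0],
  [0, 0, 0.8, 0, 0, 0, 0],
  [0, 0, 0.8, 0, 0, 0, 0],
  [0, 0, 0.6, 0, 0, 0, 0],
  [0, 0, 0.3, 0, 0, 0, 0],
  [0, 0, 0.07, 0, 0, 0, 0],
  [0, 0, 0, 0, 0, 0, 0],
  [0, 0, 0, 0, 0, 0, 0],
])

```text
t: 7.95
tcp_pos: [509.6, 283.4, 9.9]
ee_rot: [0.0, 0.582, 0.813, 0.001]
contact_force: [-0.2, -0.2, 0.1]
grip_width: 0.277
```

>>> move_arm([
  [0, 0, 0.1, 0, 0, 0, 0],
  [0, 0, 0, 0, 0, 0, 0],
  [0, 0, 0, 0, 0, 0, 0.35],
  [0, 0, 0, 0, 0, 0, 0.42],
  [0, 0, 0, 0, 0, 0, 0.42],
  [0, 0, -0.3, 0, 0, 0, 0.42],
  [0, 0, -0.6, 0, 0, 0, 0.42],
  [0, 0, -0.8, 0, 0, 0, 0.42],
  [0, 0, -0.8, 0, 0, 0, 0.42],
  [0, 0, -0.8, 0, 0, 0, 0.42],
  [0, 0, 0, 0, 0, 0, 0.42],
  [0, 0, 0, 0, 0, 0, 0.42],
])

```text
t: 9.15
tcp_pos: [509.3, 283.3, 105.8]
ee_rot: [0.0, 0.582, 0.813, 0.001]
contact_force: [-0.3, -0.3, -0.4]
grip_width: 0.421
```

Run:
```python
from h import *
go([598.6,-75.7,110]); shot("wrist","w5")
im=cv2.imread("pics/w5_raw.png");m=cv2.inRange(cv2.cvtColor(im,cv2.COLOR_BGR2HSV),(18,120,60),(32,255,255))
n,l,s,c=cv2.connectedComponentsWithStats(m); print([(s[i].tolist(),c[i].round()) for i in range(1,n) if s[i][4]>60])
```

```text
tcp [509.3 283.3 105.8] head 108.8 tilt [0.07 0.04] F [-0.3 -0.3 -0.4] g 0.421 t 9.15 q7 -0.54
units [-12.29  -1.04  -0.14]
[([302, 222, 35, 41, 364], array([319., 243.]))]
```

>>> move_arm([
  [-0.6, -0.05, -0.1, 0, 0, 0, 0.5],
  [-0.95, -0.08, 0, 0, 0, 0, 0.5],
  [-0.95, -0.08, 0, 0, 0, 0, 0.5],
  [-0.95, -0.08, 0, 0, 0, 0, 0.5],
  [-0.95, -0.08, 0, 0, 0, 0, 0.5],
  [-0.95, -0.08, 0, 0, 0, 0, 0.5],
  [-0.95, -0.08, 0, 0, 0, 0, 0.5],
  [-0.95, -0.08, 0, 0, 0, 0, 0.5],
  [-0.95, -0.08, 0, 0, 0, 0, 0.5],
  [-0.95, -0.08, 0, 0, 0, 0, 0.5],
  [-0.95, -0.08, 0, 0, 0, 0, 0.5],
  [-0.95, -0.08, 0, 0, 0, 0, 0.5],
  [-0.95, -0.08, 0, 0, 0, 0, 0.5],
  [-0.3, -0.03, 0, 0, 0, -0.9, 0.5],
  [0, 0, 0, 0, 0, -0.9, 0.5],
  [0, 0, 0, 0, 0, 0, 0.5],
  [0, 0, 0, 0, 0, 0, 0.5],
])

```text
t: 10.9
tcp_pos: [597.8, -75.8, 107.2]
ee_rot: [-0.001, 0.492, 0.87, -0.0]
contact_force: [-0.4, -0.2, -0.3]
grip_width: 0.502
```

Run:
```python
from h import *
go([598.6,-75.7,71.5]);
```

```text
tcp [597.8 -75.8 107.2] head 121.0 tilt [-0.09  0.04] F [-0.4 -0.2 -0.3] g 0.502 t 10.9 q7 0.26
units [-0.01  0.02  1.19]
```

>>> move_arm([
  [0, 0, 0.5, 0, 0, 0, 0.5],
  [0, 0, 0.4, 0, 0, 0, 0.5],
  [0, 0, 0.29, 0, 0, 0, 0.45],
  [0, 0, 0, 0, 0, 0, 0.4],
  [0, 0, 0, 0, 0, 0, 0.3],
  [0, 0, 0, 0, 0, 0, 0],
  [0, 0, 0, 0, 0, 0, 0],
  [0, 0, 0, 0, 0, 0, 0],
  [0, 0, 0, 0, 0, 0, 0],
  [0, 0, 0, 0, 0, 0, 0],
  [0, 0, -0.3, 0, 0, 0, 0],
  [0, 0, -0.4, 0, 0, 0, 0],
  [0, 0, -0.5, 0, 0, 0, 0],
  [0, 0, 0, 0, 0, 0, 0],
])

```text
t: 12.3
tcp_pos: [599.8, -76.0, 111.0]
ee_rot: [0.002, 0.491, 0.871, 0.001]
contact_force: [0.8, 0.5, 0.6]
grip_width: 0.276
```

Run:
```python
from h import *
go([452,280,105]); shot("wrist","w6")
im=cv2.imread("pics/w6_raw.png");m=cv2.inRange(cv2.cvtColor(im,cv2.COLOR_BGR2HSV),(18,120,60),(32,255,255))
n,l,s,c=cv2.connectedComponentsWithStats(m); print([(s[i].tolist(),c[i].round()) for i in range(1,n) if s[i][4]>60])
```

```text
tcp [599.8 -76.  111. ] head 121.2 tilt [ 0.23 -0.01] F [0.8 0.5 0.6] g 0.276 t 12.3 q7 0.26
units [12.71  1.92  0.18]
[([569, 321, 71, 73, 3070], array([610., 358.])), ([297, 325, 50, 28, 707], array([322., 342.]))]
```

>>> move_arm([
  [0.5, 0.08, 0.1, 0, 0, 0, 0],
  [0.9, 0.14, 0.05, 0, 0, 0, 0],
  [0.95, 0.14, 0, 0, 0, 0, 0],
  [0.95, 0.14, 0, 0, 0, 0, 0],
  [0.95, 0.14, 0, 0, 0, 0, 0],
  [0.95, 0.14, 0, 0, 0, 0, 0],
  [0.95, 0.14, 0, 0, 0, 0, 0],
  [0.95, 0.14, 0, 0, 0, 0, 0],
  [0.95, 0.14, 0, 0, 0, 0, 0],
  [0.95, 0.14, 0, 0, 0, 0, 0],
  [0.95, 0.14, 0, 0, 0, 0, 0],
  [0.95, 0.14, 0, 0, 0, 0, 0],
  [0.95, 0.14, 0, 0, 0, 0, 0],
  [0.9, 0.15, 0, 0, 0, 0, 0],
  [0, 0, 0, 0, 0, 0, 0],
  [0, 0, 0, 0, 0, 0, 0],
])

```text
t: 13.95
tcp_pos: [448.0, 281.5, 103.2]
ee_rot: [-0.0, 0.49, 0.872, -0.001]
contact_force: [-0.4, -1.4, -1.1]
grip_width: 0.272
```

Run:
```python
from h import *
go([452,281,8])
```

```text
tcp [448.  281.5 103.2] head 121.3 tilt [-0.07 -0.03] F [-0.4 -1.4 -1.1] g 0.272 t 13.95 q7 -0.45
units [-0.08  0.11  3.17]
```

>>> move_arm([
  [-0.08, 0.11, 0.6, 0, 0, 0, 0],
  [0, 0, 0.8, 0, 0, 0, 0],
  [0, 0, 0.8, 0, 0, 0, 0],
  [0, 0, 0.6, 0, 0, 0, 0],
  [0, 0, 0.32, 0, 0, 0, 0],
  [0, 0, 0.1, 0, 0, 0, 0],
  [0, 0, 0, 0, 0, 0, 0],
  [0, 0, 0, 0, 0, 0, 0],
])

```text
t: 14.75
tcp_pos: [453.9, 280.5, 7.8]
ee_rot: [0.0, 0.491, 0.871, 0.0]
contact_force: [-0.7, 0.4, 0.7]
grip_width: 0.273
```

>>> move_arm([
  [0, 0, 0.04, 0, 0, 0, 0],
  [0, 0, 0, 0, 0, 0, 0],
  [0, 0, 0, 0, 0, 0, 0.35],
  [0, 0, 0, 0, 0, 0, 0.42],
  [0, 0, 0, 0, 0, 0, 0.42],
  [0, 0, -0.3, 0, 0, 0, 0.42],
  [0, 0, -0.7, 0, 0, 0, 0.42],
  [0, 0, -1, 0, 0, 0, 0.42],
  [0, 0, -1, 0, 0, 0, 0.42],
  [0, 0, -1, 0, 0, 0, 0.42],
  [0, 0, -1, 0, 0, 0, 0.42],
  [0, 0, -1, 0, 0, 0, 0.42],
  [0, 0, -0.6, 0, 0, 0, 0.42],
  [0, 0, 0, 0, 0, 0, 0.42],
  [0, 0, 0, 0, 0, 0, 0.42],
])

```text
t: 16.25
tcp_pos: [453.4, 280.3, 204.3]
ee_rot: [0.0, 0.491, 0.871, 0.0]
contact_force: [-0.8, 0.5, -0.4]
grip_width: 0.418
```

Run:
```python
from h import *
go([530,-311,205]); shot("wrist","w7",(100,80,500,380),2)
```

```text
tcp [453.4 280.3 204.3] head 121.2 tilt [0.03 0.01] F [-0.8  0.5 -0.4] g 0.418 t 16.25 q7 -0.35
units [-18.19  -8.01  -0.02]
```

View pics/w7.png

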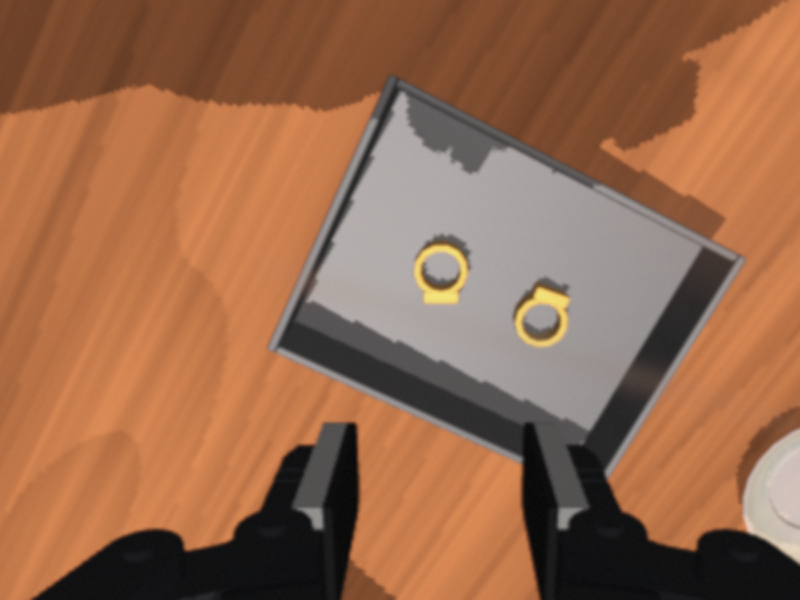

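Both rings lie flat and released near the middle of the tote. Now the scriber.

>>> move_arm([
  [-0.91, -0.4, 0, 0, 0, 0, 0.6],
  [-0.91, -0.4, 0, 0, 0, 0, 0.6],
  [-0.91, -0.4, 0, 0, 0, 0, 0.6],
  [-0.91, -0.4, 0, 0, 0, 0, 0.6],
  [-0.91, -0.4, 0, 0, 0, 0, 0.6],
  [-0.91, -0.4, 0, 0, 0, 0, 0.6],
  [-0.91, -0.4, 0, 0, 0, 0, 0.6],
  [-0.91, -0.4, 0, 0, 0, 0, 0.6],
  [-0.91, -0.4, 0, 0, 0, 0, 0.6],
  [-0.91, -0.4, 0, 0, 0, 0, 0.6],
  [-0.91, -0.4, 0, 0, 0, 0, 0.6],
  [-0.91, -0.4, 0, 0, 0, 0, 0.6],
  [-0.91, -0.4, 0, 0, 0, 0, 0.6],
  [-0.91, -0.4, 0, 0, 0, 0, 0.6],
  [-0.91, -0.4, 0, 0, 0, 0, 0.6],
  [-0.91, -0.4, 0, 0, 0, 0, 0.6],
  [-0.91, -0.4, 0, 0, 0, 0, 0.6],
  [-0.91, -0.4, 0, 0, 0, 0, 0.6],
  [-0.91, -0.4, 0, 0, 0, 0, 0.6],
  [-0.91, -0.4, 0, 0, 0, 0, 0.6],
])

```text
t: 18.3
tcp_pos: [530.1, -311.8, 202.5]
ee_rot: [-0.001, 0.491, 0.871, -0.0]
contact_force: [-0.2, -0.1, -0.0]
grip_width: 0.599
```

>>> move_arm([
  [0, 0, 0, 0, 0, -1, 0.6],
  [0, 0, 0, 0, 0, -1, 0.6],
  [0, 0, 0, 0, 0, -1, 0.6],
  [0, 0, 0, 0, 0, -1, 0.6],
  [0, 0, 0, 0, 0, -1, 0.6],
  [0, 0, 0, 0, 0, -1, 0.6],
  [0, 0, 0, 0, 0, -1, 0.6],
  [0, 0, 0, 0, 0, -0.2, 0.6],
  [0, 0, 0, 0, 0, 0, 0.6],
  [0, 0, 0, 0, 0, 0, 0.6],
])

```text
t: 19.3
tcp_pos: [530.5, -310.8, 203.5]
ee_rot: [-0.0, 0.083, 0.997, 0.0]
contact_force: [0.1, -0.1, 0.5]
grip_width: 0.603
```

Run:
```python
from h import *
go([530,-311,205]); shot("wrist","w8",(120,80,520,380),2)
c=lambda x,y:((x-550+.5)/4-.5+410,(y+.5)/4-.5+215)
print(px("top0",*c(703,62),145),px("top0",*c(660,85),65))
```

```text
tcp [ 530.5 -310.8  203.5] head 170.5 tilt [-0.04  0.03] F [ 0.1 -0.1  0.5] g 0.603 t 19.3 q7 1.53
units [ 0.02 -0.01 -0.05]
[ 538.1 -316.8  145. ] [ 538.  -315.8   65. ]
```

View pics/w8.png

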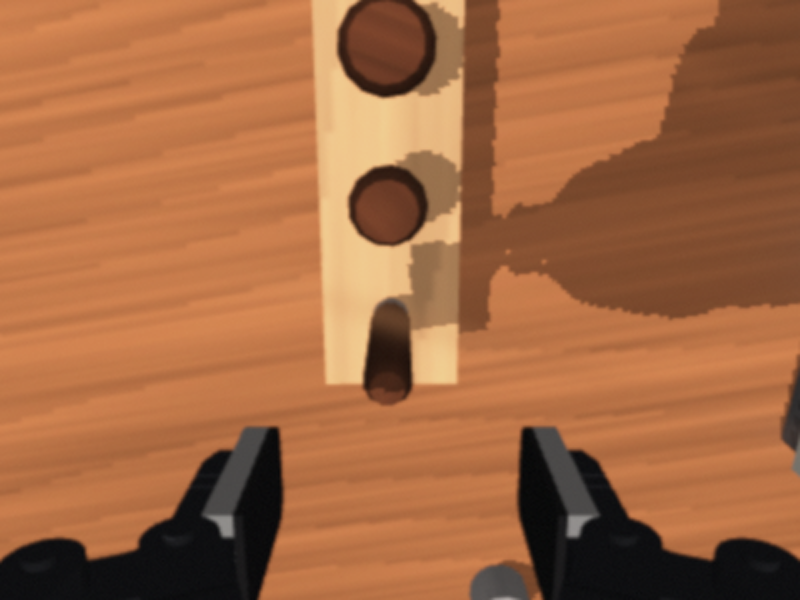

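The scriber's top is at about full-image px (314,274) and its base at about (316,236). The stand row lines up with the tool's x axis, and the jaws clear the pusher.

Run:
```python
from h import *
print(px("w8",314,274,145),px("w8",316,236,65))
go([537.5,-316,91])
```

```text
[ 537.1 -315.5  145. ] [ 536.3 -315.    65. ]
tcp [ 530.6 -310.8  203.6] head 170.5 tilt [-0.03  0.02] F [ 0.5  1.1 -0.8] g 0.602 t 19.35 q7 1.53
units [-0.26 -0.13  3.75]
```

>>> move_arm([
  [-0.25, -0.14, 0, 0, 0, 0, 0.6],
  [0, 0, 0.8, 0, 0, 0, 0.6],
  [0, 0, 0.9, 0, 0, 0, 0.6],
  [0, 0, 0.9, 0, 0, 0, 0.6],
  [0, 0, 0.7, 0, 0, 0, 0.5],
  [0, 0, 0.45, 0, 0, 0, 0.5],
  [0, 0, 0, 0, 0, 0, 0.5],
  [0, 0, 0, 0, 0, 0, 0.5],
], newtons=30)

```text
t: 20.15
tcp_pos: [538.1, -316.4, 92.1]
ee_rot: [0.0, 0.081, 0.997, -0.0]
contact_force: [0.1, -0.2, -0.3]
grip_width: 0.5
```

Run:
```python
from h import *
go([537.3,-315.6,91]); shot("wrist","w9",(220,180,420,330),4)
```

```text
tcp [ 538.1 -316.4   92.1] head 170.7 tilt [ 0.04 -0.01] F [ 0.1 -0.2 -0.3] g 0.5 t 20.15 q7 1.45
units [0.03 0.02 0.04]
```

View pics/w9.png

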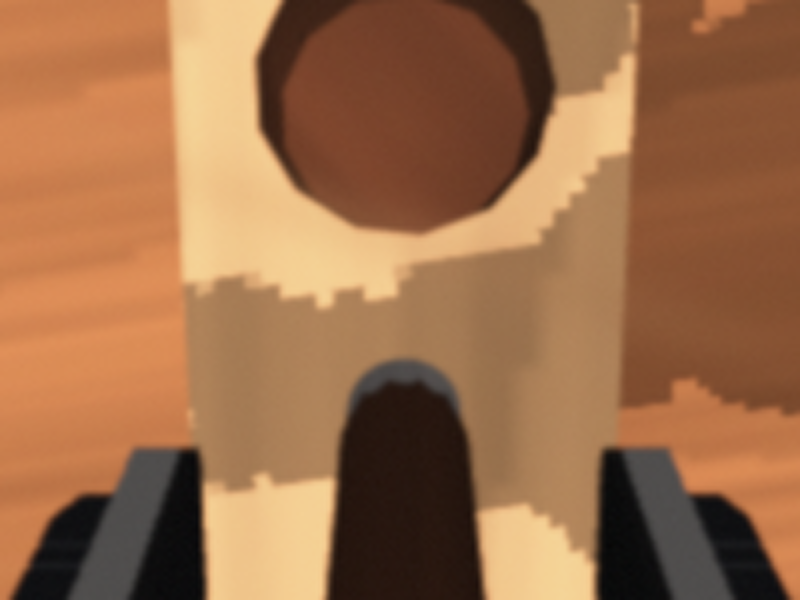

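The scriber is centred between the jaws. I'll close on it.

>>> move_arm([
  [0.02, 0.01, 0.03, 0, 0, 0, 0.4],
  [0, 0, 0, 0, 0, 0, 0.3],
  [0, 0, 0, 0, 0, 0, 0.2],
  [0, 0, 0, 0, 0, 0, 0],
  [0, 0, 0, 0, 0, 0, 0],
  [0, 0, 0, 0, 0, 0, 0],
  [0, 0, 0, 0, 0, 0, 0],
  [0, 0, 0, 0, 0, 0, 0],
], newtons=80)

```text
t: 21.0
tcp_pos: [537.2, -316.0, 91.3]
ee_rot: [0.0, 0.081, 0.997, -0.0]
contact_force: [-1.0, 0.2, 4.8]
grip_width: 0.167
```

Run:
```python
from h import *
go([537.3,-315.6,91]); o=arm.get_obs(); print(o["wrist_torque"])
```

```text
tcp [ 537.2 -316.    91.3] head 170.7 tilt [ 0.04 -0.03] F [-1.   0.2  4.8] g 0.167 t 21.0 q7 1.45
units [-0.    0.01  0.01]
[ 0.13597938  0.29815485 -0.03386586]
```

>>> move_arm([
  [0, 0, -0.2, 0, 0, 0, 0],
  [0, 0, -0.4, 0, 0, 0, 0],
  [0, 0, -0.6, 0, 0, 0, 0],
  [0, 0, -0.8, 0, 0, 0, 0],
  [0, 0, -0.8, 0, 0, 0, 0],
  [0, 0, -0.4, 0, 0, 0, 0],
  [0, 0, 0, 0, 0, 0, 0],
  [0, 0, 0, 0, 0, 0, 0],
])

```text
t: 21.8
tcp_pos: [536.5, -315.9, 186.1]
ee_rot: [-0.0, 0.081, 0.997, -0.0]
contact_force: [-0.7, 0.3, -0.9]
grip_width: 0.17
```

Run:
```python
from h import *
go([483.5,-62.5,185])
```

```text
tcp [ 536.5 -315.9  186.1] head 170.7 tilt [-0.03  0.  ] F [-0.7  0.3 -0.9] g 0.17 t 21.8 q7 1.52
units [3.11 8.05 0.04]
```

>>> move_arm([
  [0.15, 0.4, 0, 0, 0, 0, 0],
  [0.31, 0.8, 0, 0, 0, 0, 0],
  [0.31, 0.8, 0, 0, 0, 0, 0],
  [0.31, 0.8, 0, 0, 0, 0, 0],
  [0.31, 0.8, 0, 0, 0, 0, 0],
  [0.31, 0.8, 0, 0, 0, 0, 0],
  [0.31, 0.8, 0, 0, 0, 0, 0],
  [0.31, 0.8, 0, 0, 0, 0, 0],
  [0.31, 0.8, 0, 0, 0, 0, 0],
  [0.31, 0.8, 0, 0, 0, 0, 0],
  [0.31, 0.8, 0, 0, 0, 0, 0],
  [0.0, 0.05, 0.5, 0, 0, 0, 0],
  [0, 0, 0.5, 0, 0, 0, 0],
  [0, 0, 0, 0, 0, 0, 0],
  [0, 0, 0, 0, 0, 0, 0],
  [0, 0, 0, 0, 0, 0, 0],
])

```text
t: 23.4
tcp_pos: [481.8, -49.8, 156.9]
ee_rot: [0.0, 0.081, 0.997, 0.0]
contact_force: [-0.2, 0.4, 0.4]
grip_width: 0.166
```

Run:
```python
from h import *
go([483.5,-62.5,150])
shot("wrist","w10"); shot("scene","sc10"); shot("top","tp10")
H=[483.5,-62.5,60]
o=arm.get_obs(); tip=o["tcp_pos"]+Rq(o["ee_rot"]).apply([0,0,82])
ims=[]
for n,s,k in(("w10",40,7),("sc10",30,7),("tp10",30,0)):
    u,v=proj(n,H); print(n,"hole",u,v,"tip",proj(n,tip)); 
    if k:
        x,y=int(u)-s,int(v)-s-(8 if n=="sc10" else 0); print("origin",x,y)
        im=cv2.imread(f"pics/{n}_raw.png"); ims.append(cv2.resize(im[y:y+2*s,x:x+2*s],(400,400),interpolation=cv2.INTER_CUBIC))
cv2.imwrite("pics/m10.png",np.hstack(ims))
```

```text
tcp [481.8 -49.8 156.9] head 170.7 tilt [0.01 0.01] F [-0.2  0.4  0.4] g 0.166 t 23.4 q7 1.02
units [-0.13 -0.41  0.23]
w10 hole 302.5 248.6 tip [319.6 250.7]
origin 262 208
sc10 hole 291.2 208.1 tip [296.9 203.6]
origin 261 170
tp10 hole 334.7 258.6 tip [330.  258.5]
```

>>> move_arm([
  [-0.13, -0.41, 0.1, 0, 0, 0, 0],
  [0, 0, 0, 0, 0, 0, 0],
  [0, 0, 0, 0, 0, 0, 0],
  [0, 0, 0, 0, 0, 0, 0],
])

```text
t: 23.95
tcp_pos: [483.6, -62.7, 153.6]
ee_rot: [-0.0, 0.081, 0.997, 0.0]
contact_force: [0.0, -0.0, 0.2]
grip_width: 0.17
```

Run:
```python
from h import *
go([483.5,-62.5,150])
shot("wrist","w10"); shot("scene","sc10"); shot("top","tp10")
H=[483.5,-62.5,60]
o=arm.get_obs(); tip=o["tcp_pos"]+Rq(o["ee_rot"]).apply([0,0,82])
ims=[]
for n,s in(("w10",32),("sc10",25),("tp10",20)):
    u,v=proj(n,H); x,y=int(u)-s,int(v)-s; print(n,"hole",u,v,"tip",proj(n,tip),"origin",x,y,"scale",400/(2*s))
    if n!="tp10": im=cv2.imread(f"pics/{n}_raw.png"); ims.append(cv2.resize(im[y:y+2*s,x:x+2*s],(400,400),interpolation=cv2.INTER_CUBIC))
cv2.imwrite("pics/m10.png",np.hstack(ims))
```

```text
tcp [483.6 -62.7 153.6] head 170.7 tilt [-0.    0.01] F [ 0.  -0.   0.2] g 0.17 t 23.95 q7 1.05
units [0.01 0.01 0.12]
w10 hole 320.3 244.8 tip [320.3 250.3] origin 288 212 scale 6.25
sc10 hole 291.2 208.1 tip [291.  204.4] origin 266 183 scale 8.0
tp10 hole 334.7 258.6 tip [335.  257.9] origin 314 238 scale 10.0
```

View pics/m10.png

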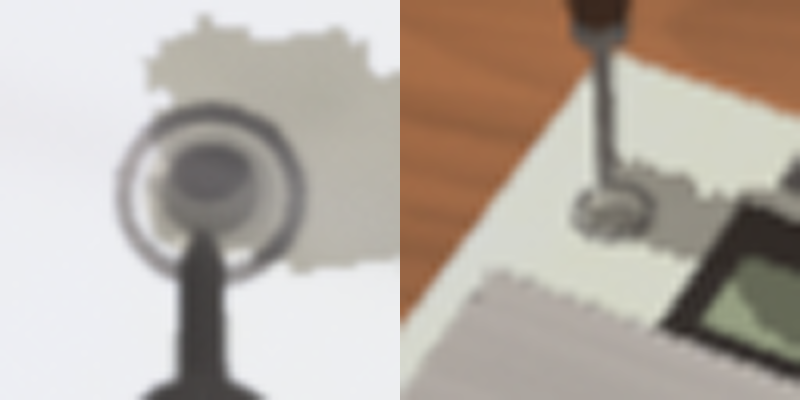

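In the wrist view the ring centre is at about px (321.2,242.5) and the tip at about (320.4,249.2). In the scene view the ring is at (292.2,209.2) and the tip near (291.2,205).

Run:
```python
from h import *
print("hole wrist",px("w10",321.2,242.5,60),"(inner)",px("w10",320.9,242.2,60),"tip wrist",px("w10",320.4,249.2,71.6),px("w10",320.4,249.2,70))
print("hole scene",px("sc10",292.2,209.2,60),"tip scene",px("sc10",291.2,205.5,71.6))
print("hole top",px("tp10",334.6,258.6,60))
# ring ellipse in w1 & w10 by grey threshold
im=cv2.imread("pics/w1_raw.png",0)[185:220,120:158]
for t in(150,170):
    m=(im<t).astype(np.uint8); n,l,s,c=cv2.connectedComponentsWithStats(m); print(t,[(s[i].tolist(),(c[i]+[120,185]).round(1)) for i in range(1,n) if s[i][4]>30])
```

```text
hole wrist [482.  -61.6  60. ] (inner) [481.7 -61.8  60. ] tip wrist [482.9 -62.3  71.6] [483.5 -62.4  70. ]
hole scene [486.  -59.7  60. ] tip scene [486.5 -61.3  71.6]
hole top [483.4 -62.3  60. ]
150 [([5, 5, 27, 26, 175], array([137.7, 202.3])), ([12, 10, 15, 15, 167], array([139.4, 201.9]))]
170 [([4, 4, 29, 28, 446], array([138.6, 202.1]))]
```

Run:
```python
from h import *
go([482.6,-61.6,134])
```

```text
tcp [483.7 -62.5 153.7] head 170.7 tilt [0.01 0.01] F [ 0.7 -0.7 -1.1] g 0.169 t 24.1 q7 1.05
units [0.04 0.02 0.66]
```

>>> move_arm([
  [0.04, 0.025, 0, 0, 0, 0, 0],
  [0, 0, 0, 0, 0, 0, 0],
  [0, 0, 0.2, 0, 0, 0, 0],
  [0, 0, 0.2, 0, 0, 0, 0],
  [0, 0, 0.2, 0, 0, 0, 0],
  [0, 0, 0.06, 0, 0, 0, 0],
  [0, 0, 0, 0, 0, 0, 0],
  [0, 0, 0, 0, 0, 0, 0],
])

```text
t: 24.9
tcp_pos: [482.6, -61.7, 133.8]
ee_rot: [-0.0, 0.081, 0.997, 0.0]
contact_force: [0.6, 0.3, -0.9]
grip_width: 0.168
```

Run:
```python
from h import *
go([482.6,-61.6,125]); print(arm.get_obs()["wrist_torque"])
```

```text
tcp [482.6 -61.7 133.8] head 170.7 tilt [-0.    0.01] F [ 0.6  0.3 -0.9] g 0.168 t 24.9 q7 1.02
units [0.   0.   0.29]
[ 0.00068    -0.01299032 -0.05182358]
```

The tip is about 8 mm inside the hole with no contact force. I'll press in steps.

>>> move_arm([
  [0, 0, 0.1, 0, 0, 0, 0],
  [0, 0, 0.1, 0, 0, 0, 0],
  [0, 0, 0, 0, 0, 0, 0],
  [0, 0, 0, 0, 0, 0, 0],
])

```text
t: 25.3
tcp_pos: [482.8, -61.8, 127.9]
ee_rot: [0.0, 0.081, 0.997, 0.0]
contact_force: [0.2, -0.1, 1.8]
grip_width: 0.169
```

>>> move_arm([
  [0, 0, 0.08, 0, 0, 0, 0],
  [0, 0, 0, 0, 0, 0, 0],
  [0, 0, 0, 0, 0, 0, 0],
])

```text
t: 25.6
tcp_pos: [482.8, -61.8, 125.5]
ee_rot: [0.0, 0.081, 0.997, 0.0]
contact_force: [1.1, -0.1, 2.4]
grip_width: 0.172
```

>>> move_arm([
  [0, 0, 0.05, 0, 0, 0, 0],
  [0, 0, 0, 0, 0, 0, 0],
  [0, 0, 0, 0, 0, 0, 0],
])

```text
t: 25.9
tcp_pos: [483.1, -61.8, 124.6]
ee_rot: [0.001, 0.081, 0.997, -0.0]
contact_force: [-1.0, -0.4, 11.4]
grip_width: 0.167
```

The force jumped to about 11 N with the TCP at 124.6 mm, so the button is on its stop. I'll hold a moment and verify.

>>> move_arm([
  [0, 0, 0, 0, 0, 0, 0],
  [0, 0, 0, 0, 0, 0, 0],
  [0, 0, 0, 0, 0, 0, 0],
  [0, 0, 0, 0, 0, 0, 0],
  [0, 0, 0, 0, 0, 0, 0],
])

```text
t: 26.4
tcp_pos: [483.1, -61.7, 124.5]
ee_rot: [0.001, 0.081, 0.997, -0.0]
contact_force: [0.2, -0.7, 11.2]
grip_width: 0.168
```

Run:
```python
from h import *
go([482.6,-61.6,125]); shot("top","tp11")
im=cv2.imread("pics/tp11_raw.png");m=cv2.inRange(cv2.cvtColor(im,cv2.COLOR_BGR2HSV),(18,100,80),(32,255,255))
n,l,s,c=cv2.connectedComponentsWithStats(m)
for i in range(1,n):
    if s[i][4]>12: print(s[i].tolist(),px("top0",*c[i],12))
d=cv2.absdiff(cv2.imread("pics/top0_raw.png"),im).max(2)
for nm,(x,y) in dict(dish=(201,182),weight=(418,168),graver=(438,275),pusher=(440,254)).items(): print(nm,d[y-8:y+8,x-8:x+8].mean())
```

```text
tcp [483.1 -61.7 124.5] head 170.7 tilt [ 0.07 -0.02] F [ 0.2 -0.7 11.2] g 0.168 t 26.4 q7 1.0
units [ 0.02  0.   -0.02]
[313, 113, 20, 19, 375] [858. -39.  12.]
[426, 223, 8, 25, 69] [ 550.6 -311.6   12. ]
[435, 225, 14, 24, 222] [ 544.9 -344.    12. ]
[191, 246, 12, 10, 54] [510.2 286.7  12. ]
[434, 260, 11, 8, 59] [ 476.  -333.4   12. ]
[193, 267, 12, 11, 54] [457.4 277.5  12. ]
dish 20.90234375
weight 17.25390625
graver 58.30078125
pusher 13.90625
```

```bash
python3 -c "
from rig import arm
arm.close_job(); o=arm.get_obs(); print(o['t'],o['contact_force'],o['grip_width'])"
```

```text
the job is handed in; nothing more can be done
the job is handed in; nothing more can be done
```

I moved both ring castings from the pan into the tote. I then pushed the scriber's point through the guard hole onto the calibration button and handed the job in while holding it down. It took about 26 s of robot time.

**Last checks:**
- **Button:** the upward force rose from about 2.4 N to a steady 11 N, with the tip about 17–17.5 mm below the hole mouth. That fits the button being on its stop; I could not read its travel directly.
- **Scriber:** still held at an opening of 0.168 with an 80 N grip. My estimate of its distance from the hole axis is about 1 mm. The camera fixes of the hole itself spread over about 4 mm, so I relied on hole and tip as seen in the same picture.
- **Rings:** the top camera shows both in the tote, at about (510, 287) and (457, 278) mm, and none on the pan.
- **Bystander tools:** a before-and-after picture comparison gave differences at all four items: 58 grey levels at the graver, 14–21 at the pusher, weight and dish. I put this down to the arm's moved shadow or to the arm blocking the view, but did not confirm it. Nothing was seen or felt to touch any of them.

The hand-in gave no verdict, and the state could not be read afterwards.

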